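# Fetch the amber bottle from the darkroom chemical cupboard

## Robot

A 6-joint arm with a two-finger parallel gripper is mounted at the origin on the work surface. World frame = base frame: x ahead of the robot, y to its left, z up, the work surface at z = 0. Lengths are in m, angles in rad, forces in N, time in s.
With the tool pointing down it reaches from about 0.35 to 0.775 m from the base axis. Payload 5.5 kg.
Tool frame: the origin (TCP) lies at the very end of the fingers, on their centre line; the grasp point (between the pads) lies 19 mm behind it; z points along the fingers, y is the line along which they close (so a half turn about z gives the same grasp; the last joint's range is limited). The gripper opens to 85 mm and grips with 20 to 120 N. Pads are 22 mm wide; open, the fingers measure 114 mm over their backs; the gripper's body (76 mm by 85 mm) begins 54 mm behind the grasp point. The pads swing forward as they close: fully open they stand 13 mm farther back than shut.
Start: joints at [-1.381, 0.313, 0.046, 1.304, 0, 1.431], TCP at [0.186, -0.544, 0.231] pointing down, gripper open.
Joint ranges: [-2.76, 2.76], [-0.86, 1.69], [-1.03, 1.26], [-2.2, 2.34], [-1.47, 1.5], [-3.14, 3.14]. Speed limits (rad/s): [2.57, 2.57, 3.14, 3.14, 3.14, 3.14].

## Interface

Orientations are given as a unit quaternion [w, x, y, z].
In Python, from workcell import env gives the robot as it stands. The module is installed in compiled form; this text tells all that it offers.
- The arm moves only by the tool jog_arm, never from a script. Its arguments are lists of equal length, an entry for each row: "gripper": the opening, from 0 (shut) to 1 (fully open); "offset": the shift along the world's x, y, z in cm, a list of three; "twist": the turn about the world's z in degrees. In form: {"gripper": [gripper, ...], "offset": [[dx, dy, dz], ...], "twist": [twist, ...]}. A call has exactly 8 rows; each row is the pose to reach, as a shift and turn from the pose commanded when the call began; what a row does not reach only later rows make up. A row lasts 1/8 s, in which the tool goes at most 62.5 mm and 10.7 degrees, less where a joint would pass 70% of its speed; a pose out of reach is approached as far as the arm can. A call with a gripper value outside its range is refused whole. The fingers move at their own pace and stop on an object; "squeeze" is the grip in N (left out, the last holds). Time passes only in rows, so rows that repeat a pose let the fingers close, or fill a call up. It gives the time, the measured TCP pose, the force, the opening and the grip force at its end, in the units of the state.
- env.get_state(): the state, without advancing time (a new reading comes with each control period).
- env.read_camera(name): name is "scene" or "side" or "wrist"; returns a dict with "image" (384x512x3 uint8, red, green, blue), "z_map" (384x512 float32, m along the optical axis (not along the pixel's ray), 0 where there is no reading), "fovy" (degrees; the focal length in pixels is half the picture's height over the tangent of half this angle, whatever the lens; pixels are square), "cx", "cy" (the principal point, pixels), "cam_to_world" (4x4, takes a point from camera to world coordinates). Camera axes: x right, y up, looking along -z (the intrinsics and any distortion apply to the point x, -y, -z); pixel columns grow to the right and rows downward; lengths in m; the calibration is good to about 2 mm. A picture is of the moment at which its call begins.
- env.hand_in(): hands the job in; it is judged then, once.
The state is a dict: "clock": time; "joint_pos": joint angles; "qvel": joint speeds; "tau": joint torques, N m; "tcp_pos": TCP position; "orientation": TCP orientation; "wrist_force": force on the tool from outside, world axes, zero at the start; "ft_torque": the same for the moment, N m; "finger_gap": finger opening in m; "grip_force": force on a finger pad.
Only numpy, scipy, OpenCV 4.12 (cv2) and the standard library are available. Lean on these libraries where they do the work, as an engineer would, in place of code of your own. Each camera call takes 0.05 s, during which the arm holds its last target. There are 200 camera calls.

## Task

Raise the sash of the darkroom's little chemical cupboard by its yellow knob until it stays up by itself with room to reach in, let go of it, then reach in under it and bring the amber bottle out through the front. Stand the bottle upright in the red developing tray, let go, and leave the sash up to air the cupboard. Do not knock over or push aside the white bottle that stands beside it.

Things in the scene. Friction and masses are not known exactly. Their poses are not given: they have to be found in the camera images.
- sash: Clear pane, 294 x 190 mm, closing a cupboard's front. Origin: centre of its yellow knob (26 mm diameter, 28 mm long, along x), 70 mm above the bench when shut, as it starts. x points level into the cupboard (about world +y), z up. Pane 42 mm behind the origin, lower edge 58 mm below it. Slides up 230 mm, lift 6 to 10 N. Let go under 90 mm it sinks; over 140 mm friction holds it.
- amber_bottle: Closed amber glass bottle, white cap, 36 mm diameter, 85 mm high, straight up to 50 mm, about 0.12 kg. Origin: centre of its underside, z up. Stands 45 to 60 mm behind the pane, left or right of the middle, on the cupboard's floor (10 mm above the bench). A hand tilted 45 degrees, fingers down and inward, takes the knob, and reaches the bottle once the sash is 200 mm up.
- white_bottle: Bystander, same shape and size, all white with a blue cap, about 100 mm from the amber one. Origin: centre of its underside, z up. Leave it standing. Both stand in the fixed wire cupboard, which faces the robot's right: 300 mm wide and 130 mm deep inside, roof 215 mm above the bench, sash guide posts 430 mm high at either side of the front.
- tray: Open red plastic tray fixed on the bench in front of the cupboard, to the robot's right, 210 mm (its x) by 170 mm (its y), 25 mm high, walls and floor 5 mm thick. Origin at the centre of its underside, z up. A bottle standing in it has its underside 5 mm above the bench.

How it is judged:
On the way, in this order (a step that is already met when the one before it is completed fails the run):
1. the sash is up and stays up by itself, let go of (height (world z) of sash above 0.155 m and linear speed of sash below 0.01 m/s and contact force between each of the arm, the fingers and sash below 0.3 N), for 0.3 s.
2. the amber bottle has been brought out under the raised sash, in front of it (x of amber_bottle in the frame of sash below 0 m and height (world z) of sash above 0.155 m), for 0.1 s.
At the end, for the whole second after the job is handed in: The amber bottle stands on the tray's floor within its walls, upright within 10 degrees, at rest and released; the sash is still up, at rest, its knob more than 155 mm above the bench; the white bottle still stands (x of amber_bottle in the frame of tray between -0.1 and 0.1 m and y of amber_bottle in the frame of tray between -0.08 and 0.08 m and z of amber_bottle in the frame of tray below 0.012 m and angle between each of amber_bottle, white_bottle's own z axis and vertical below 0.17 rad and linear speed of amber_bottle below 0.02 m/s and height (world z) of sash above 0.155 m and linear speed of sash below 0.01 m/s); the robot touches nothing.
It fails at once if the white bottle is knocked over or pushed more than 25 mm (distance of white_bottle from where it was at the start of the episode above 0.025 m or angle between white_bottle's own z axis and vertical above 0.5 rad).
It also fails if it takes over 51 s, if anything falls off the work surface, if the arm or the gripper's body presses on something with over 40 N, if the wrist force passes 120 N, or if a joint passes its speed limit or range.

## Working session

There is one attempt and no reset: what is moved stays moved. The work goes in short steps, Python scripts to look and compute and a tool call to move; the robot and the scene stay as the last step left them, time stands still between calls to the robot, and variables do not carry over. Pictures are saved under pics/ and viewed, at most 10 in all, crops included, and the job is handed in when it is done.

Besides the shell and the picture viewer there is one more tool, called after "Call:" in YAML: its name, and indented under it one key for each argument. jog_arm: Moves the arm, as the interface text tells. Its arguments: {"type":"object","properties":{"gripper":{"type":"array"},"offset":{"type":"array"},"twist":{"type":"array"},"squeeze":{"type":"number"}},"required":["gripper","offset","twist"]}

```bash
mkdir -p pics; ls; cat > h.py <<'E'
from workcell import env
import numpy as np, cv2
def cam(n):
    c=env.read_camera(n); c['f']=192/np.tan(np.radians(c['fovy'])/2); return c
def save(c,p): cv2.imwrite('pics/'+p,cv2.cvtColor(c['image'],cv2.COLOR_RGB2BGR))
def pts(c,u,v,z=None):
    u=np.asarray(u);v=np.asarray(v); z=c['z_map'][v.astype(int),u.astype(int)] if z is None else z
    P=np.stack([(u-c['cx'])/c['f']*z,-(v-c['cy'])/c['f']*z,-z*np.ones_like(u,float),np.ones_like(u,float)])
    return (c['cam_to_world']@P)[:3].T
E
python3 - <<'E'
from h import *
s=env.get_state(); print({k:np.round(v,3) for k,v in s.items()})
for n in ['scene','side','wrist']:
    c=cam(n); save(c,n+'0.png'); print(n,c['fovy'],c['cx'],c['cy'],[k for k in c],np.round(c['cam_to_world'],3))
E
```

```text
pics
{'clock': np.float64(0.0), 'joint_pos': array([-1.381,  0.314,  0.045,  1.304,  0.   ,  1.431]), 'qvel': array([-0.   , -0.002,  0.001,  0.001,  0.001,  0.   ]), 'tau': array([ 1.0000e-03, -4.8063e+01,  2.9853e+01,  1.9000e-02, -0.0000e+00,
       -0.0000e+00]), 'tcp_pos': array([ 0.186, -0.544,  0.23 ]), 'orientation': array([-0.001,  0.986,  0.164, -0.   ]), 'wrist_force': array([-0.097,  0.411,  0.101]), 'ft_torque': array([0.082, 0.019, 0.027]), 'grip_force': np.float64(0.0), 'finger_gap': np.float64(0.085)}
scene 44.05871130671217 267.3940583346023 197.80260126673252 ['image', 'z_map', 'fovy', 'cx', 'cy', 'cam_to_world', 'f'] [[-0.691 -0.675  0.258  0.787]
 [ 0.723 -0.648  0.24   0.165]
 [ 0.005  0.353  0.936  0.898]
 [ 0.     0.     0.     1.   ]]
side 46.74989543257509 255.26124494002977 190.62681915981847 ['image', 'z_map', 'fovy', 'cx', 'cy', 'cam_to_world', 'f'] [[ 0.914  0.282 -0.293  0.294]
 [-0.406  0.663 -0.628 -0.571]
 [ 0.017  0.693  0.721  0.691]
 [ 0.     0.     0.     1.   ]]
wrist 66.5115083713987 252.20396683331143 192.1113536808704 ['image', 'z_map', 'fovy', 'cx', 'cy', 'cam_to_world', 'f'] [[ 0.325  0.899  0.294  0.263]
 [-0.946  0.309  0.098 -0.518]
 [-0.003 -0.31   0.951  0.374]
 [ 0.     0.     0.     1.   ]]
```

View pics/scene0.png

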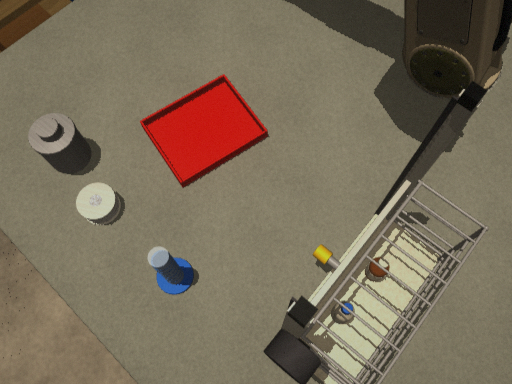

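View pics/side0.png

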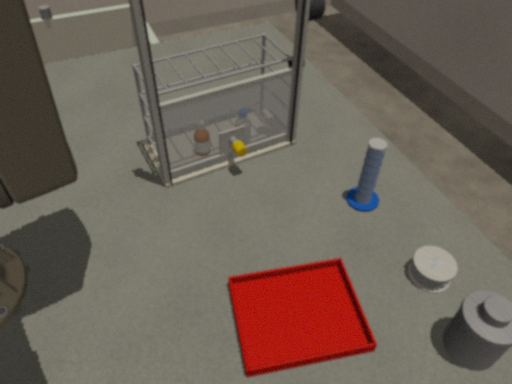

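```bash
python3 - <<'E'
from h import *
for n in ['scene','side']:
    c=cam(n); hsv=cv2.cvtColor(c['image'],cv2.COLOR_RGB2HSV)
    for name,lo,hi in [('yellow',(22,150,100),(32,255,255)),('amber',(5,110,60),(17,255,255)),('blue',(105,130,60),(120,255,255)),('red',(0,200,80),(4,255,255))]:
        m=cv2.inRange(hsv,lo,hi); k,l,st,ce=cv2.connectedComponentsWithStats(m)
        for i in np.argsort(-st[1:,4])[:2]+1:
            if st[i,4]<15: continue
            v,u=np.nonzero(l==i); P=pts(c,u,v); P=P[c['z_map'][v,u]>0]
            print(n,name,st[i],np.round(np.median(P,0),3),np.round(np.percentile(P,2,0),3),np.round(np.percentile(P,98,0),3))
            if name=='red' : 
                r=cv2.minAreaRect(P[:,:2].astype(np.float32)*1000); print(r)
    # posts etc
    if n=='side':
        v,u=np.mgrid[0:384,0:512]; P=pts(c,u.ravel(),v.ravel()).reshape(384,512,3)
        for (a,b) in [(150,60),(156,120),(304,40),(297,100),(168,180),(294,142),(148,68),(290,60),(228,95),(220,160),(265,38)]: print((a,b),np.round(P[b,a],3))
E
```

```text
scene yellow [314 245  17  17 156] [0.571 0.097 0.081] [0.562 0.085 0.076] [0.578 0.111 0.084]
scene amber [   0    0   70   49 1199] [ 0.538 -1.191 -0.392] [ 0.347 -1.415 -0.59 ] [ 0.64  -1.053 -0.23 ]
scene amber [  0   0  27  19 182] [ 0.574 -1.067 -0.204] [ 0.531 -1.106 -0.209] [ 0.612 -1.049 -0.201]
scene blue [157 258  36  36 614] [ 0.778 -0.072  0.006] [ 0.744 -0.104  0.002] [ 0.808 -0.049  0.053]
scene blue [344 303   9   7  33] [0.611 0.19  0.094] [0.607 0.183 0.092] [0.614 0.197 0.097]
scene red [ 140   75  127  109 6871] [ 0.524 -0.268  0.005] [ 0.419 -0.356  0.002] [ 0.626 -0.181  0.026]
((522.736328125, -267.0229797363281), (171.2852325439453, 209.37425231933594), 77.83692932128906)
side yellow [232 140  15  16 159] [0.564 0.091 0.078] [0.554 0.083 0.064] [0.577 0.11  0.083]
side amber [196 131  12  10  91] [0.496 0.133 0.102] [0.484 0.13  0.09 ] [0.507 0.136 0.115]
side blue [346 188  33  23 370] [ 0.762 -0.094  0.006] [ 0.741 -0.115  0.003] [ 0.803 -0.054  0.021]
side red [  229   259   147   117 11750] [ 0.517 -0.272  0.006] [ 0.415 -0.358  0.003] [ 0.622 -0.176  0.026]
((519.3078002929688, -267.06280517578125), (168.8892364501953, 207.0753936767578), 77.97125244140625)
(150, 60) [0.413 0.116 0.302]
(156, 120) [0.406 0.116 0.179]
(304, 40) [0.723 0.138 0.267]
(297, 100) [0.722 0.14  0.126]
(168, 180) [0.408 0.116 0.02 ]
(294, 142) [0.722 0.135 0.009]
(148, 68) [0.408 0.117 0.288]
(290, 60) [0.716 0.176 0.205]
(228, 95) [0.558 0.136 0.183]
(220, 160) [0.534 0.134 0.019]
(265, 38) [0.707 0.282 0.206]
```

Call:
jog_arm:
  gripper: [1, 1, 1, 1, 1, 1, 1, 1]
  offset:
    - [2, -5, 2]
    - [4, -10, 2]
    - [5, -15, 2]
    - [7, -20, 2]
    - [9, -25, 2]
    - [11, -31, 2]
    - [11, -31, 2]
    - [11, -31, 2]
  twist: [10, 20, 30, 40, 50, 60, 70, 80]

```text
clock: 1.25
tcp_pos: [0.2804, -0.8084, 0.2221]
orientation: [0.028, 0.658, 0.753, -0.016]
wrist_force: [0.6, 0.7, -0.1]
finger_gap: 0.085
grip_force: 0.0
```

```bash
cat >> h.py <<'E'
from scipy.spatial.transform import Rotation as R
def st():
    s=env.get_state(); q=s['orientation']; M=R.from_quat(q,scalar_first=True).as_matrix()
    print(round(float(s['clock']),2),'tcp',np.round(s['tcp_pos'],4),'toolx',np.round(M[:,0],3),'y',np.round(M[:,1],3),'z',np.round(M[:,2],3),'j',np.round(s['joint_pos'],3),'F',np.round(s['wrist_force'],1),'gap',round(float(s['finger_gap']),4),'grip',round(float(s['grip_force']),1))
    return s,M
E
python3 -c "
from h import *
st()"
```

```text
1.25 tcp [ 0.2804 -0.8084  0.2221] toolx [-0.133  0.989 -0.063] y [0.991 0.134 0.012] z [ 0.02  -0.061 -0.998] j [-1.332  1.014  1.263  1.755  0.005  0.104] F [ 0.6  0.7 -0.1] gap 0.085 grip 0.0
```

Call:
jog_arm:
  gripper: [1, 1, 1, 1, 1, 1, 1, 1]
  offset:
    - [2, -5, 0]
    - [4, -10, 0]
    - [5, -15, 0]
    - [7, -20, 0]
    - [9, -25, 0]
    - [11, -31, 0]
    - [11, -31, 0]
    - [11, -31, 0]
  twist: [0, 0, 0, 0, 0, 0, 0, 0]

```text
clock: 2.25
tcp_pos: [0.3052, -0.875, 0.1421]
orientation: [0.06, 0.659, 0.749, -0.036]
wrist_force: [0.3, -0.2, 1.0]
finger_gap: 0.0855
grip_force: 0.0
```

```bash
python3 -c "
from h import *
st()"
```

```text
2.25 tcp [ 0.3052 -0.875   0.1421] toolx [-0.125  0.983 -0.137] y [0.991 0.13  0.025] z [ 0.043 -0.133 -0.99 ] j [-1.324  1.113  1.264  1.582  0.009  0.118] F [ 0.3 -0.2  1. ] gap 0.0855 grip 0.0
```

Call:
jog_arm:
  gripper: [1, 1, 1, 1, 1, 1, 1, 1]
  offset:
    - [0, 5, 5]
    - [0, 10, 10]
    - [0, 15, 12]
    - [0, 20, 12]
    - [0, 25, 12]
    - [0, 25, 12]
    - [0, 25, 12]
    - [0, 25, 12]
  twist: [0, 0, 0, 0, 0, 0, 0, 0]

```text
clock: 3.25
tcp_pos: [0.3052, -0.6267, 0.2631]
orientation: [0.061, 0.659, 0.749, -0.036]
wrist_force: [0.3, 0.0, -0.2]
finger_gap: 0.0857
grip_force: 0.0
```

```bash
python3 -c "
from h import *
st()"
```

```text
3.25 tcp [ 0.3052 -0.6267  0.2631] toolx [-0.124  0.982 -0.139] y [0.991 0.129 0.026] z [ 0.043 -0.135 -0.99 ] j [-1.231  0.432  0.286  1.283 -0.004  0.212] F [ 0.3  0.  -0.2] gap 0.0857 grip 0.0
```

Call:
jog_arm:
  gripper: [1, 1, 1, 1, 1, 1, 1, 1]
  offset:
    - [2, -6, -2]
    - [4, -12, -5]
    - [6, -18, -8]
    - [8, -25, -8]
    - [11, -33, -8]
    - [15, -45, -8]
    - [17, -50, -8]
    - [20, -60, -8]
  twist: [0, 0, 0, 0, 0, 0, 0, 0]

```text
clock: 4.25
tcp_pos: [0.3786, -0.8885, 0.1251]
orientation: [0.091, 0.657, 0.747, -0.052]
wrist_force: [-0.3, 0.5, 0.7]
finger_gap: 0.0858
grip_force: 0.0
```

Call:
jog_arm:
  gripper: [1, 1, 1, 1, 1, 1, 1, 1]
  offset:
    - [2, -6, 2]
    - [4, -12, 4]
    - [6, -18, 6]
    - [8, -25, 8]
    - [11, -33, 10]
    - [15, -45, 12]
    - [17, -50, 14]
    - [20, -60, 16]
  twist: [0, 0, 0, 0, 0, 0, 0, 0]

```text
clock: 5.25
tcp_pos: [0.374, -0.9318, 0.1147]
orientation: [0.124, 0.653, 0.744, -0.069]
wrist_force: [0.1, 0.3, -0.6]
finger_gap: 0.0856
grip_force: 0.0
```

```bash
python3 -c "
from h import *
st()"
```

```text
5.25 tcp [ 0.374  -0.9318  0.1147] toolx [-0.116  0.955 -0.275] y [0.989 0.137 0.058] z [ 0.093 -0.265 -0.96 ] j [-1.272  1.16   1.264  1.39   0.011  0.171] F [ 0.1  0.3 -0.6] gap 0.0856 grip 0.0
```

Call:
jog_arm:
  gripper: [1, 1, 1, 1, 1, 1, 1, 1]
  offset:
    - [2, -6, 2]
    - [4, -12, 4]
    - [6, -18, 6]
    - [8, -25, 8]
    - [11, -33, 10]
    - [15, -45, 12]
    - [17, -50, 14]
    - [20, -60, 16]
  twist: [0, 0, 0, 0, 0, 0, 0, 0]

```text
clock: 6.25
tcp_pos: [0.3729, -0.9712, 0.1094]
orientation: [0.156, 0.649, 0.739, -0.087]
wrist_force: [0.2, -0.2, 0.1]
finger_gap: 0.0854
grip_force: 0.0
```

Call:
jog_arm:
  gripper: [1, 1, 1, 1, 1, 1, 1, 1]
  offset:
    - [20, -60, 20]
    - [20, -60, 20]
    - [20, -60, 20]
    - [20, -60, 20]
    - [20, -60, 20]
    - [20, -60, 20]
    - [20, -60, 20]
    - [20, -60, 20]
  twist: [0, 0, 0, 0, 0, 0, 0, 0]

```text
clock: 7.25
tcp_pos: [0.372, -1.0051, 0.1184]
orientation: [0.187, 0.645, 0.734, -0.106]
wrist_force: [0.1, -0.6, -0.1]
finger_gap: 0.0854
grip_force: 0.0
```

```bash
python3 -c "
from h import *
st()"
```

```text
7.25 tcp [ 0.372  -1.0051  0.1184] toolx [-0.099  0.906 -0.411] y [0.985 0.146 0.087] z [ 0.139 -0.396 -0.908] j [-1.299  1.182  1.264  1.22   0.027  0.149] F [ 0.1 -0.6 -0.1] gap 0.0854 grip 0.0
```

Call:
jog_arm:
  gripper: [1, 1, 1, 1, 1, 1, 1, 1]
  offset:
    - [-6, -6, 2]
    - [-12, -12, 4]
    - [-18, -18, 6]
    - [-24, -24, 8]
    - [-28, -30, 12]
    - [-34, -45, 15]
    - [-38, -60, 20]
    - [-42, -70, 22]
  twist: [0, 0, 0, 0, 0, 0, 0, 0]

```text
clock: 8.25
tcp_pos: [0.107, -1.0824, 0.1447]
orientation: [0.211, 0.641, 0.727, -0.13]
wrist_force: [0.0, -0.1, -0.1]
finger_gap: 0.0852
grip_force: 0.0
```

Call:
jog_arm:
  gripper: [1, 1, 1, 1, 1, 1, 1, 1]
  offset:
    - [-10, -60, 25]
    - [-10, -60, 25]
    - [-10, -60, 25]
    - [-10, -60, 25]
    - [-10, -60, 25]
    - [-10, -60, 25]
    - [-10, -60, 25]
    - [-10, -60, 25]
  twist: [0, 0, 0, 0, 0, 0, 0, 0]

```text
clock: 9.25
tcp_pos: [0.0495, -1.1062, 0.176]
orientation: [0.234, 0.637, 0.718, -0.157]
wrist_force: [-0.1, -0.1, 0.5]
finger_gap: 0.0856
grip_force: 0.0
```

```bash
python3 -c "
from h import *
st()"
```

```text
9.25 tcp [ 0.0495 -1.1062  0.176 ] toolx [-0.079  0.841 -0.535] y [0.987 0.14  0.074] z [ 0.137 -0.523 -0.841] j [-1.646  1.148  1.264  1.141  0.176 -0.145] F [-0.1 -0.1  0.5] gap 0.0856 grip 0.0
```

Call:
jog_arm:
  gripper: [1, 1, 1, 1, 1, 1, 1, 1]
  offset:
    - [-12, -60, 25]
    - [-12, -60, 25]
    - [-12, -60, 25]
    - [-12, -60, 25]
    - [-12, -60, 25]
    - [-12, -60, 25]
    - [-12, -60, 25]
    - [-12, -60, 25]
  twist: [0, 0, 0, 0, 0, 0, 0, 0]

```text
clock: 10.25
tcp_pos: [-0.0015, -1.1279, 0.2022]
orientation: [0.256, 0.632, 0.708, -0.184]
wrist_force: [0.2, -0.1, -0.0]
finger_gap: 0.0852
grip_force: 0.0
```

Call:
jog_arm:
  gripper: [1, 1, 1, 1, 1, 1, 1, 1]
  offset:
    - [-12, -60, 25]
    - [-12, -60, 25]
    - [-12, -60, 25]
    - [-12, -60, 25]
    - [-12, -60, 25]
    - [-12, -60, 25]
    - [-12, -60, 25]
    - [-12, -60, 25]
  twist: [0, 0, 0, 0, 0, 0, 0, 0]

```text
clock: 11.25
tcp_pos: [-0.0393, -1.1484, 0.2256]
orientation: [0.276, 0.627, 0.697, -0.211]
wrist_force: [-0.8, 0.7, -0.3]
finger_gap: 0.0854
grip_force: 0.0
```

```bash
python3 -c "
from h import *
st()"
```

```text
11.25 tcp [-0.0393 -1.1484  0.2256] toolx [-0.061  0.758 -0.649] y [0.991 0.124 0.052] z [ 0.12  -0.64  -0.759] j [-1.733  1.131  1.264  1.025  0.224 -0.188] F [-0.8  0.7 -0.3] gap 0.0854 grip 0.0
```

Call:
jog_arm:
  gripper: [1, 1, 1, 1, 1, 1, 1, 1]
  offset:
    - [3, 5, 0.5]
    - [6, 10, 1]
    - [9, 15, 1.5]
    - [12, 20, 2]
    - [15, 25, 3]
    - [18, 30, 4]
    - [21, 35, 5]
    - [24, 40, 6]
  twist: [10, 20, 31, 42, 52, 63, 73, 84]

```text
clock: 12.25
tcp_pos: [0.2008, -0.7471, 0.2866]
orientation: [0.346, 0.008, 0.938, 0.024]
wrist_force: [0.2, -1.2, -0.3]
finger_gap: 0.0854
grip_force: 0.0
```

```bash
python3 -c "
from h import *
st()"
```

```text
12.25 tcp [ 0.2008 -0.7471  0.2866] toolx [-0.76   0.032 -0.649] y [-0.001  0.999  0.051] z [ 0.65   0.039 -0.759] j [-1.669  0.777  0.765  1.693  0.698 -1.7  ] F [ 0.2 -1.2 -0.3] gap 0.0854 grip 0.0
```

Call:
jog_arm:
  gripper: [1, 1, 1, 1, 1, 1, 1, 1]
  offset:
    - [4, 4.5, 0]
    - [8, 9, 0]
    - [12, 13.5, 0]
    - [16, 18, 0]
    - [20, 22.5, 0]
    - [24, 27, 0]
    - [28, 31.5, 0]
    - [32, 36, 0]
  twist: [10, 20, 31, 42, 52, 63, 73, 84]

```text
clock: 13.25
tcp_pos: [0.5267, -0.3861, 0.2726]
orientation: [0.239, -0.62, 0.709, 0.237]
wrist_force: [27.8, -37.2, 20.2]
finger_gap: 0.0856
grip_force: 0.0
```

```bash
python3 -c "
from h import *
st()"
```

```text
13.25 tcp [ 0.5267 -0.3861  0.2726] toolx [-0.117 -0.765 -0.633] y [-0.992  0.118  0.04 ] z [ 0.044  0.633 -0.773] j [-0.947  1.061  1.265  2.338  0.418 -2.507] F [ 27.8 -37.2  20.2] gap 0.0856 grip 0.0
```

```bash
python3 -c "
from h import *
c=cam('scene'); save(c,'scene1.png'); st()"
```

```text
13.3 tcp [ 0.5349 -0.375   0.2675] toolx [-0.104 -0.762 -0.64 ] y [-0.994  0.098  0.044] z [ 0.03   0.641 -0.767] j [-0.927  1.068  1.26   2.335  0.421 -2.508] F [ 7.   9.9 -2.9] gap 0.0855 grip 0.0
```

View pics/scene1.png

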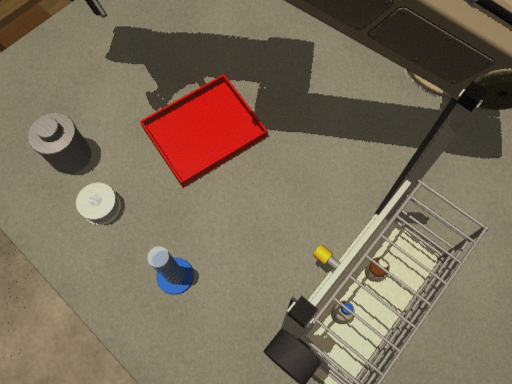

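Call:
jog_arm:
  gripper: [1, 1, 1, 1, 1, 1, 1, 1]
  offset:
    - [0, 5, 0]
    - [0, 10, 0]
    - [0, 15, 0]
    - [1, 20, -2]
    - [1, 25, -5]
    - [2, 30, -8]
    - [2, 35, -11]
    - [2, 38, -13]
  twist: [1, 2, 4, 6, 8, 8, 8, 8]

```text
clock: 14.3
tcp_pos: [0.5454, -0.0044, 0.1417]
orientation: [-0.222, 0.667, -0.664, -0.254]
wrist_force: [-0.3, -0.2, 0.2]
finger_gap: 0.0855
grip_force: 0.0
```

```bash
python3 -c "
from h import *
c=cam('scene'); save(c,'scene2.png'); st()"
```

```text
14.35 tcp [ 0.5439 -0.0013  0.14  ] toolx [-0.012 -0.772 -0.635] y [-0.999 -0.022  0.045] z [-0.048  0.635 -0.771] j [-0.467  0.54  -0.038  1.396  0.577 -2.165] F [-2.1  2.  -0.4] gap 0.0853 grip 0.0
```

View pics/scene2.png

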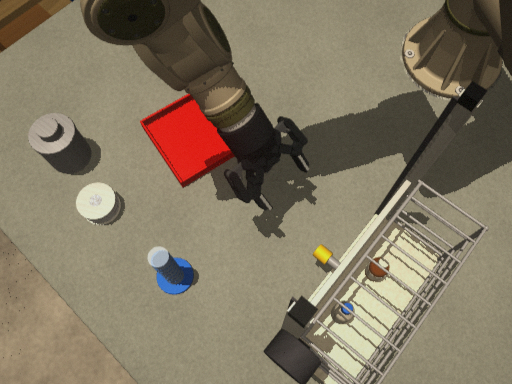

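```bash
python3 - <<'E'
from h import *
c=cam('wrist'); save(c,'wrist1.png'); hsv=cv2.cvtColor(c['image'],cv2.COLOR_RGB2HSV)
for name,lo,hi in [('yellow',(22,150,80),(34,255,255)),('amber',(5,110,50),(17,255,255)),('blue',(105,130,60),(120,255,255))]:
    m=cv2.inRange(hsv,lo,hi); k,l,s,ce=cv2.connectedComponentsWithStats(m)
    for i in np.argsort(-s[1:,4])[:2]+1:
        if s[i,4]<15: continue
        v,u=np.nonzero(l==i); P=pts(c,u,v); print(name,s[i],np.round([P.min(0),np.median(P,0),P.max(0)],3).tolist())
E
```

```text
amber [ 407  286  105   66 2533] [[-0.421, -0.154, -0.124], [-0.288, 0.902, 0.001], [0.551, 1.342, 0.2]]
amber [399 377   8   7  38] [[-0.282, 1.617, 0.232], [-0.277, 1.653, 0.25], [-0.272, 1.705, 0.259]]
```

View pics/wrist1.png

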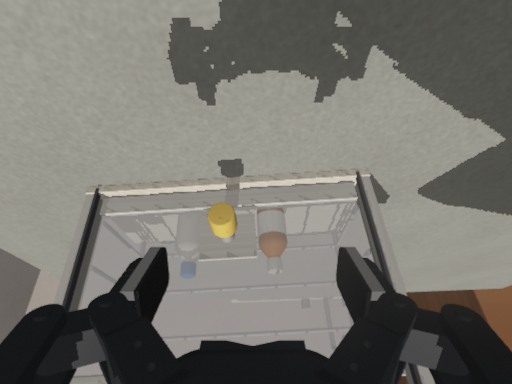

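Call:
jog_arm:
  gripper: [1, 1, 1, 1, 1, 0.2, 0, 0]
  offset:
    - [2, 4, -3]
    - [2.3, 7.5, -5.5]
    - [2.3, 10, -7.7]
    - [2.3, 10.8, -8.4]
    - [2.3, 10.8, -8.4]
    - [2.3, 10.8, -8.4]
    - [2.3, 10.8, -8.4]
    - [2.3, 10.8, -8.4]
  twist: [0, 0, 0, 0, 0, 0, 0, 0]
  squeeze: 40

```text
clock: 15.4
tcp_pos: [0.5695, 0.1003, 0.059]
orientation: [-0.222, 0.666, -0.665, -0.253]
wrist_force: [-0.3, 0.2, 0.2]
finger_gap: 0.0325
grip_force: 0.0
```

```bash
python3 -c "
from h import *
st()"
```

```text
15.4 tcp [0.5695 0.1003 0.059 ] toolx [-0.013 -0.774 -0.633] y [-0.999 -0.016  0.04 ] z [-0.041  0.633 -0.773] j [-0.289  0.583 -0.172  1.094  0.637 -1.954] F [-0.3  0.2  0.2] gap 0.0325 grip 0.0
```

Call:
jog_arm:
  gripper: [0, 0, 0, 0, 0, 0, 0, 0]
  offset:
    - [0, 0.6, -0.3]
    - [0, 0.6, -0.3]
    - [0, 0.6, -0.3]
    - [0, 0.6, 1.5]
    - [0, 0.6, 4.5]
    - [0, 0.6, 8]
    - [0, 0.6, 11.5]
    - [0, 0.6, 15]
  twist: [0, 0, 0, 0, 0, 0, 0, 0]
  squeeze: 50

```text
clock: 16.4
tcp_pos: [0.5669, 0.1031, 0.207]
orientation: [-0.217, 0.667, -0.667, -0.252]
wrist_force: [-6.3, -17.8, -4.9]
finger_gap: 0.0246
grip_force: 50.4
```

```bash
python3 -c "
from h import *
st()"
```

```text
16.4 tcp [0.5669 0.1031 0.207 ] toolx [-0.016 -0.779 -0.627] y [-0.999 -0.017  0.047] z [-0.047  0.626 -0.778] j [-0.282  0.45   0.01   1.405  0.629 -1.943] F [ -6.3 -17.8  -4.9] gap 0.0246 grip 50.4
```

Call:
jog_arm:
  gripper: [0, 0, 0, 0, 0.6, 1, 1, 1]
  offset:
    - [0, -0.2, 2.5]
    - [0, -0.3, 5]
    - [0, -0.3, 6.5]
    - [0, -0.3, 6.5]
    - [0, -0.3, 6.5]
    - [0, -0.3, 6.5]
    - [0, -0.3, 6.5]
    - [0, -0.3, 6.5]
  twist: [0, 0, 0, 0, 0, 0, 0, 0]

```text
clock: 17.4
tcp_pos: [0.5691, 0.1041, 0.2735]
orientation: [-0.222, 0.666, -0.665, -0.254]
wrist_force: [-0.1, 0.5, 0.1]
finger_gap: 0.0855
grip_force: 0.0
```

```bash
python3 - <<'E'
from h import *
st()
for n in ['scene','side']:
    c=cam(n); save(c,n+'3.png'); hsv=cv2.cvtColor(c['image'],cv2.COLOR_RGB2HSV)
    for name,lo,hi in [('yellow',(22,150,80),(34,255,255)),('amber',(5,110,50),(17,255,255)),('blue',(100,130,60),(120,255,255))]:
        m=cv2.inRange(hsv,lo,hi); k,l,s,ce=cv2.connectedComponentsWithStats(m)
        for i in range(1,k):
            if s[i,4]<12: continue
            v,u=np.nonzero(l==i); P=pts(c,u,v); 
            if np.median(P,0)[1]>0: print(n,name,s[i],np.round([P.min(0),np.median(P,0),P.max(0)],3).tolist())
E
```

```text
17.4 tcp [0.5691 0.1041 0.2735] toolx [-0.013 -0.774 -0.634] y [-0.999 -0.017  0.041] z [-0.043  0.633 -0.773] j [-0.283  0.423  0.129  1.552  0.639 -1.948] F [-0.1  0.5  0.1] gap 0.0855 grip 0.0
scene yellow [328 203  26  23 331] [[0.452, 0.042, -0.002], [0.571, 0.098, 0.299], [0.787, 0.165, 0.898]]
scene amber [373 257   8   5  25] [[0.499, 0.168, 0.061], [0.508, 0.174, 0.07], [0.561, 0.177, 0.215]]
scene amber [369 262  18  15 160] [[0.498, 0.165, 0.009], [0.523, 0.185, 0.065], [0.787, 0.205, 0.898]]
scene blue [345 304   8   6  24] [[0.608, 0.184, 0.092], [0.61, 0.191, 0.095], [0.613, 0.197, 0.096]]
scene blue [343 309   6   5  14] [[0.619, 0.187, 0.092], [0.621, 0.192, 0.094], [0.623, 0.197, 0.096]]
side yellow [234  45   5   6  23] [[0.538, 0.033, 0.287], [0.563, 0.1, 0.301], [0.577, 0.135, 0.345]]
side yellow [231  51  17  14 131] [[0.294, -0.571, 0.277], [0.565, 0.085, 0.289], [0.578, 0.105, 0.691]]
side amber [195 129  14  14 154] [[0.294, -0.571, 0.051], [0.506, 0.175, 0.066], [0.523, 0.192, 0.691]]
side amber [197 152  12   4  17] [[0.495, 0.168, 0.012], [0.505, 0.17, 0.016], [0.519, 0.179, 0.02]]
side blue [240 109   6   8  40] [[0.605, 0.181, 0.083], [0.611, 0.186, 0.094], [0.618, 0.196, 0.096]]
```

View pics/side3.png

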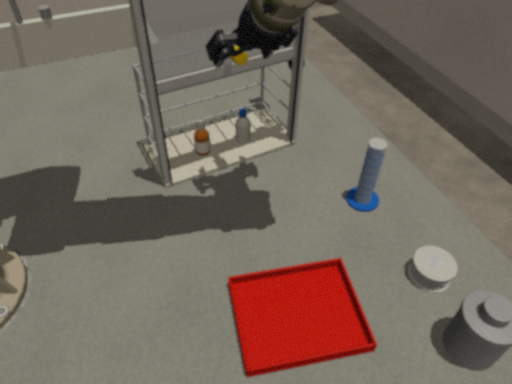

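Call:
jog_arm:
  gripper: [1, 1, 1, 1, 0.85, 0.85, 0.85, 0.85]
  offset:
    - [0, -5, 0]
    - [-1, -9, -3]
    - [-3, -11, -8]
    - [-5, -11, -13.5]
    - [-6.2, -9, -18.5]
    - [-6.2, -6, -23]
    - [-6.2, -5, -23.7]
    - [-6.2, -5, -23.7]
  twist: [0, 0, 0, 0, 0, 0, 0, 0]

```text
clock: 18.5
tcp_pos: [0.5072, 0.0544, 0.0372]
orientation: [-0.222, 0.667, -0.664, -0.254]
wrist_force: [0.4, -0.1, 1.0]
finger_gap: 0.0726
grip_force: 0.0
```

```bash
python3 - <<'E'
from h import *
st()
c=cam('side');save(c,'side4.png'); c=cam('wrist'); save(c,'wrist4.png')
E
```

```text
18.5 tcp [0.5072 0.0544 0.0372] toolx [-0.012 -0.774 -0.634] y [-0.999 -0.018  0.041] z [-0.044  0.633 -0.773] j [-0.405  0.552 -0.309  1.069  0.601 -2.091] F [ 0.4 -0.1  1. ] gap 0.0726 grip 0.0
```

View pics/wrist4.png

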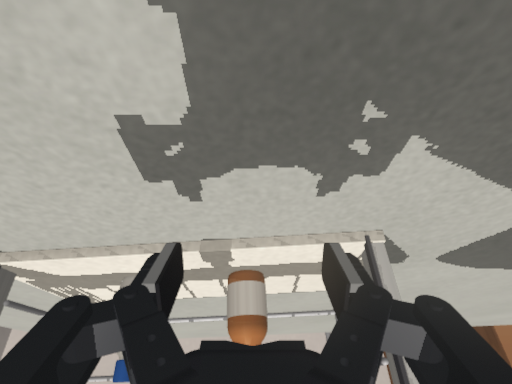

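Call:
jog_arm:
  gripper: [0.85, 0.85, 0.85, 0.85, 0.85, 0.3, 0.2, 0.2]
  offset:
    - [0, 5, 0]
    - [0, 9, -0.3]
    - [0, 12.5, -0.5]
    - [0, 14.3, -0.5]
    - [0, 14.3, -0.5]
    - [0, 14.3, -0.5]
    - [0, 14.3, -0.5]
    - [0, 14.3, -0.5]
  twist: [0, 0, 0, 0, 0, 0, 0, 0]
  squeeze: 30

```text
clock: 19.6
tcp_pos: [0.5085, 0.196, 0.0324]
orientation: [-0.223, 0.666, -0.665, -0.253]
wrist_force: [-0.0, -3.0, 6.1]
finger_gap: 0.0353
grip_force: 29.7
```

```bash
python3 - <<'E'
from h import *
st()
E
```

```text
19.6 tcp [0.5085 0.196  0.0324] toolx [-0.013 -0.773 -0.634] y [-0.999 -0.015  0.039] z [-0.04   0.634 -0.773] j [-0.143  0.486 -0.423  0.829  0.671 -1.773] F [-0.  -3.   6.1] gap 0.0353 grip 29.7
```

Call:
jog_arm:
  gripper: [0.2, 0.2, 0.2, 0.2, 0.2, 0.2, 0.2, 0.2]
  offset:
    - [0, 0, 1]
    - [0, -1.5, 1.5]
    - [0, -5, 1.5]
    - [0, -9, 1.5]
    - [0, -13.5, 1.5]
    - [0, -18, 2]
    - [0, -22, 4]
    - [0, -24, 5]
  twist: [0, 0, 0, 0, 0, 0, 0, 0]

```text
clock: 20.6
tcp_pos: [0.5072, -0.0463, 0.0823]
orientation: [0.222, -0.666, 0.666, 0.253]
wrist_force: [0.2, 0.3, -1.7]
finger_gap: 0.035
grip_force: 30.1
```

```bash
python3 - <<'E'
from h import *
st()
E
```

```text
20.6 tcp [ 0.5072 -0.0463  0.0823] toolx [-0.015 -0.774 -0.633] y [-0.999 -0.014  0.041] z [-0.041  0.633 -0.773] j [-0.568  0.574 -0.145  1.303  0.537 -2.265] F [ 0.2  0.3 -1.7] gap 0.035 grip 30.1
```

Call:
jog_arm:
  gripper: [0.2, 0.2, 0.2, 0.2, 0.2, 0.2, 0.2, 0.2]
  offset:
    - [0, -4, 0]
    - [0.5, -8.5, 0]
    - [1, -13, 0]
    - [1, -16.5, 0]
    - [1, -18, 0]
    - [1, -18, -1.5]
    - [1, -18, -3.5]
    - [1, -18, -3.5]
  twist: [0, 0, 0, 0, 0, 0, 0, 0]

```text
clock: 21.6
tcp_pos: [0.5157, -0.2205, 0.0444]
orientation: [-0.222, 0.666, -0.664, -0.256]
wrist_force: [-0.5, -0.1, -1.4]
finger_gap: 0.0352
grip_force: 30.0
```

```bash
python3 - <<'E'
from h import *
st()
c=cam('side');save(c,'side5.png')
E
```

```text
21.6 tcp [ 0.5157 -0.2205  0.0444] toolx [-0.014 -0.771 -0.636] y [-0.999 -0.019  0.045] z [-0.047  0.636 -0.77 ] j [-0.78   0.811  0.184  1.501  0.433 -2.479] F [-0.5 -0.1 -1.4] gap 0.0352 grip 30.0
```

View pics/side5.png

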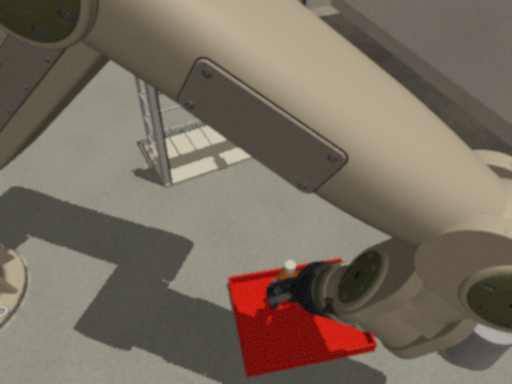

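Call:
jog_arm:
  gripper: [0.2, 0.2, 0.2, 0.2, 0.2, 0.2, 0.2, 0.2]
  offset:
    - [0, -0.8, 0]
    - [0, -1.5, 0]
    - [0, -1.5, -0.6]
    - [0, -1.5, -1.1]
    - [0, -1.5, -1.3]
    - [0, -1.5, -1.5]
    - [0, -1.5, -1.6]
    - [0, -1.5, -1.6]
  twist: [0, 0, 0, 0, 0, 0, 0, 0]

```text
clock: 22.65
tcp_pos: [0.517, -0.2379, 0.0306]
orientation: [-0.222, 0.666, -0.665, -0.254]
wrist_force: [0.5, -0.6, -2.0]
finger_gap: 0.0354
grip_force: 30.1
```

```bash
python3 - <<'E'
from h import *
st()
E
```

```text
22.65 tcp [ 0.517  -0.2379  0.0306] toolx [-0.013 -0.774 -0.634] y [-0.999 -0.017  0.041] z [-0.043  0.633 -0.773] j [-0.797  0.843  0.213  1.5    0.425 -2.494] F [ 0.5 -0.6 -2. ] gap 0.0354 grip 30.1
```

Lower a little more until contact, with plenty of time left.

Call:
jog_arm:
  gripper: [0.2, 0.2, 0.2, 0.2, 0.2, 0.2, 0.2, 0.2]
  offset:
    - [0, 0, -0.1]
    - [0, 0, -0.2]
    - [0, 0, -0.25]
    - [0, 0, -0.3]
    - [0, 0, -0.35]
    - [0, 0, -0.4]
    - [0, 0, -0.4]
    - [0, 0, -0.4]
  twist: [0, 0, 0, 0, 0, 0, 0, 0]

```text
clock: 23.65
tcp_pos: [0.517, -0.2379, 0.0274]
orientation: [-0.222, 0.666, -0.665, -0.254]
wrist_force: [-1.4, -0.9, 5.3]
finger_gap: 0.0354
grip_force: 30.7
```

Call:
jog_arm:
  gripper: [0.5, 0.7, 0.8, 0.8, 0.8, 0.8, 0.8, 0.8]
  offset:
    - [0, 0, 0]
    - [0, 0, 0]
    - [0, 0, 0]
    - [0, -1.5, 1.8]
    - [0, -3.5, 4.2]
    - [0, -6, 7.2]
    - [0, -8, 10]
    - [0, -9, 12]
  twist: [0, 0, 0, 0, 0, 0, 0, 0]

```text
clock: 24.65
tcp_pos: [0.517, -0.3292, 0.1475]
orientation: [-0.222, 0.666, -0.665, -0.253]
wrist_force: [-0.0, 0.0, 0.1]
finger_gap: 0.0683
grip_force: 0.0
```

```bash
python3 - <<'E'
from h import *
st()
c=cam('scene');save(c,'scene6.png')
E
```

```text
24.65 tcp [ 0.517  -0.3292  0.1475] toolx [-0.013 -0.774 -0.633] y [-0.999 -0.016  0.041] z [-0.042  0.633 -0.773] j [-0.884  0.9    0.621  1.88   0.378 -2.572] F [-0.   0.   0.1] gap 0.0683 grip 0.0
```

View pics/scene6.png

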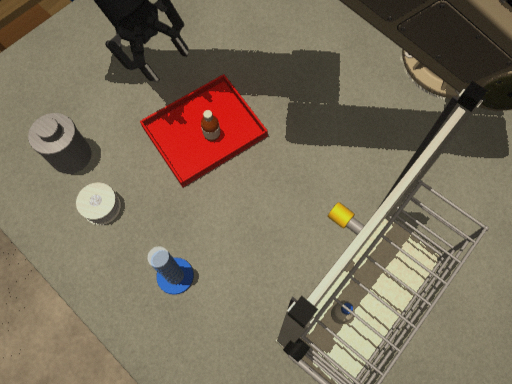

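The picture shows the bottle upright in the tray at (210,126), the sash up with its knob at (341,215), the white bottle standing at (344,312), and the hand clear at (145,40).

```bash
python3 -c "
from h import *
print(env.hand_in())"
```

```text
the job is handed in; nothing more can be done
None
```

The job is handed in at about 24.7 s, no verdict returned: the last picture shows the sash up, the amber bottle upright and released in the red tray, and the white bottle standing; the moves can't tilt the hand directly, so I got the roughly 40° tilt by pushing the arm past its reach.

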